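Close up a plaster bottle mould on its foot block

ROBOT

A 7-joint arm with a two-finger parallel gripper is mounted at the origin on a cart in front of the work surface, level with it; the furniture and walls round the work are solid. World frame = base frame: x ahead of the robot, y to its left, z up, the work surface at z = 0. Lengths are in m, angles in rad, forces in N, time in s.
With the tool pointing down it reaches from about 0.425 to 0.875 m from the base axis. Payload 4.7 kg.
Tool frame: the origin (TCP) lies on the centre line of the jaws, within the pads' length; the fingertips stand 17 mm ahead of it and the grasp point (between the pads) lies 2 mm behind it; z points along the fingers, y is the line along which they close (so a half turn about z gives the same grasp; the last joint's range is limited). The gripper opens to 85 mm and grips with 20 to 120 N. Pads are 22 mm wide; open, the fingers measure 114 mm over their backs; the gripper's body (76 mm by 85 mm) begins 54 mm behind the grasp point. The pads swing forward as they close: fully open they stand 13 mm farther back than shut.
Start: joints at [-1.155, 0.321, -0.07, 1.45, 0.023, 1.371, -0.057], TCP at [0.254, 0.598, 0.248] pointing down, gripper open.
Joint ranges: [-2.86, 2.86], [-0.3, 2.09], [-1.38, 1.24], [0.06, 2.45], [-1.56, 4.7], [0.09, 2.05], [-2.69, 2.69]. Speed limits (rad/s): [2.57, 2.57, 3.14, 3.14, 3.14, 3.14, 3.14].

INTERFACE

Orientations are given as a 3x3 rotation matrix whose columns are the frame's x, y, z axes.
In Python, from rig import robot gives the robot as it stands.
- The arm moves only by the shell command python3 -m crank 'ROWS' [OPENING]. ROWS is JSON, one flat list of numbers, 4 for each row, row after row: the shift along the tool's x, y, z as a fraction of full scale, then the turn about the tool's z as a fraction of full scale. A call has 1 to 5 rows; each row shifts and turns the commanded pose from where the row before left it, along the tool's axes as they then stand; what a row does not reach is not made up. Full scale, the value 1, is 30 cm for a shift and 1.5 rad for a turn. A row lasts 1/10 s, in which the tool goes at most 50 mm and 8.59 degrees, less where a joint would pass 70% of its speed; a pose out of reach is approached as far as the arm can. A call with a number of a shift or a turn outside -1 to 1 is refused whole. A call with a gripper value outside its range is refused whole. OPENING is the closure, from -1 (fully open) to 1 (shut), set as the call begins (- or left out, the last holds). The fingers move at their own pace and stop on an object; the grip force is fixed at half the most. Time passes only in rows, so rows that do not move let the fingers close. It gives the time, the measured TCP pose, the force, the opening and the grip force at its end, in the units of the state.
- robot.state(): the state, without advancing time (a new reading comes with each control period).
- robot.capture(name): name is "side" or "top"; returns a dict with "color" (480x640x3 uint8, blue, green, red), "fx", "fy", "cx", "cy" (pixels), "R" (3x3) and "t" (3): a world point X has camera coordinates R X + t. Camera axes: x right, y down, z forward; pixel columns grow to the right and rows downward; lengths in m; the calibration is good to about 2 mm. A picture is of the moment at which its call begins. There is no depth.
- robot.close_job(): hands the job in; it is judged then, once.
The state is a dict: "time_s": time; "joint_positions": joint angles; "qvel": joint speeds; "joint_efforts": joint torques, N m; "ee_pos": TCP position; "ee_rot": TCP orientation; "force": force on the tool from outside, world axes, zero at the start; "torque": the same for the moment, N m; "opening": finger opening in m; "grip_force": force on a finger pad.
Only numpy, scipy, OpenCV 4.12 (cv2) and the standard library are available. Lean on these libraries where they do the work, as an engineer would, in place of code of your own. Each camera call takes 0.05 s, during which the arm holds its last target. There are 200 camera calls.

TASK

The plaster casting mould lies in pieces on the bench. Build it up again on the foot block where that stands, one piece at a time from the bottom up: belly section, shoulder section, neck section, and the pouring collar last, each one lengthwise over the one below and fully home on its two natches. Set the pieces down without dropping them, and leave the foot block, wax block, sanding block and wax tin where they are.

Things in the scene. Friction and masses are not known exactly. Their poses are not given: they have to be found in the camera images.
- mould_foot: Foot block of the mould, the largest and widest plaster block: 140 long x 80 wide x 40 mm high, with a shallow 38 mm wide dish in its top between two conical natches 104 mm apart (14 mm wide at the foot, 7 mm high). Loose, about 0.6 kg; it stays where it stands and carries the stack. Origin: centre of its underside, z up, x along its length; same either way round.
- mould_belly: Belly section, the longest and tallest of the four sections to be stacked, with a 33 mm wide hole through its top. Plaster, 128 long x 60 wide x 56 mm high, about 0.36 kg, upright. Below: two conical sockets on the long axis, 104 mm apart, 16 wide, 8.5 deep. On top: two conical natches (locating knobs) 88 mm apart, 14 wide, 7 high (not in the height). Origin: centre of its underside, z up, x along its length; same either way round.
- mould_shoulder: Shoulder section, the second longest and rather flat, with a 19 mm wide hole through its top. Plaster, 112 long x 60 wide x 34 mm high, about 0.22 kg, upright. Below: two conical sockets on the long axis, 88 mm apart, 16 wide, 8.5 deep. On top: two conical natches (locating knobs) 72 mm apart, 14 wide, 7 high (not in the height). Origin: centre of its underside, z up, x along its length; same either way round.
- mould_neck: Neck section, shorter than the shoulder but higher, with a 17 mm wide hole through its top. Plaster, 96 long x 60 wide x 45 mm high, about 0.24 kg, upright. Below: two conical sockets on the long axis, 72 mm apart, 16 wide, 8.5 deep. On top: two conical natches (locating knobs) 56 mm apart, 14 wide, 7 high (not in the height). Origin: centre of its underside, z up, x along its length; same either way round.
- mould_collar: Pouring collar, the shortest and flattest piece, with a plain top (no natches) opening in a 46 mm wide funnel. Plaster, 80 long x 60 wide x 28 mm high, about 0.12 kg, upright. Below: two conical sockets on the long axis, 56 mm apart, 16 wide, 8.5 deep. Top plain, no natches. Origin: centre of its underside, z up, x along its length; same either way round.
- wax_block: Bystander: upright block of yellow casting wax, 48 x 48 x 75 mm, origin at the centre of its underside; leave it alone.
- sanding_block: Bystander: brown sanding block lying flat, 101 x 62 x 31 mm, origin at the centre of its underside; leave it alone.
- wax_tin: Bystander: round tin of release wax with a dark green lid, 70 mm wide, 35 mm high, standing among the mould pieces (not the one far off to the right), origin at the centre of its underside; leave it alone.
Things that resemble listed ones, but are neither listed nor needed, are in the scene too. Leave any orange look-alike of the mould_collar alone.

How it is judged:
By the outcome, as a careful person would: the job done as asked, in the order asked, and still so for the second after the job is handed in, with the robot touching nothing.
It also fails if it takes over 131 s, if anything falls off the work surface, if the arm or the gripper's body presses on something with over 40 N, if the wrist force passes 120 N, or if a joint passes its speed limit or range.

## Working session

There is one attempt and no reset: what is moved stays moved. The work goes in short steps, Python scripts to look and compute and a shell command to move; the robot and the scene stay as the last step left them, time stands still between calls to the robot, and variables do not carry over. Pictures are saved under pics/ and viewed, at most 14 in all, crops included, and the job is handed in when it is done.

```bash
mkdir -p pics; ls
python3 - <<'E'
from rig import robot
import cv2,numpy as np
for n in("top","side"):
    c=robot.capture(n); cv2.imwrite(f"pics/{n}0.png",c["color"]); print(n,c["fx"],c["fy"],c["cx"],c["cy"],np.round(c["R"],3).tolist(),np.round(c["t"],3).tolist())
s=robot.state()
for k in s: print(k,np.round(s[k],3).tolist())
E
```

```text
pics
top 476.1412164519663 476.1412164519663 316.12539324203703 244.328615673274 [[-0.004, -1.0, -0.015], [-0.984, 0.006, -0.178], [0.178, 0.014, -0.984]] [0.003, 0.607, 0.987]
side 507.86301217887285 507.86301217887285 313.9817649193907 247.40793659174076 [[0.865, -0.501, 0.005], [-0.251, -0.443, -0.861], [0.434, 0.744, -0.509]] [-0.512, 0.172, 0.973]
time_s 0.1
joint_positions [-1.155, 0.322, -0.07, 1.452, 0.023, 1.371, -0.057]
qvel [0.001, -0.002, -0.001, -0.003, 0.002, -0.001, -0.001]
joint_efforts [0.0, -49.488, -0.384, -31.521, 0.013, 0.007, -0.0]
ee_pos [0.254, 0.598, 0.247]
ee_rot [[-0.92, 0.391, -0.001], [0.391, 0.92, -0.002], [-0.0, -0.002, -1.0]]
force [-0.826, 0.798, 0.041]
torque [0.006, 0.008, 0.002]
grip_force 0.0
opening 0.085
```

View pics/top0.png

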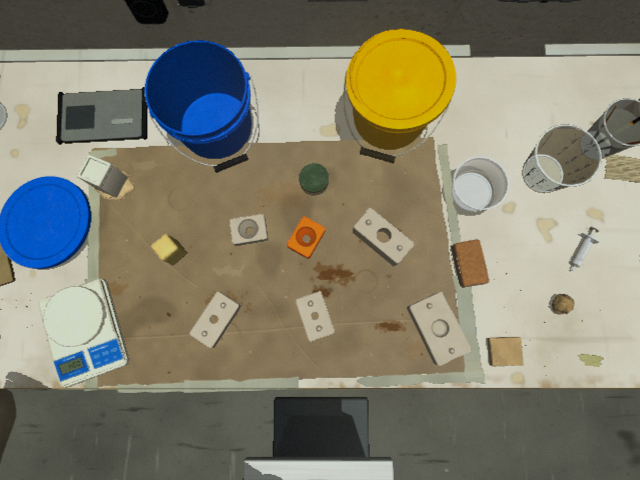

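View pics/side0.png

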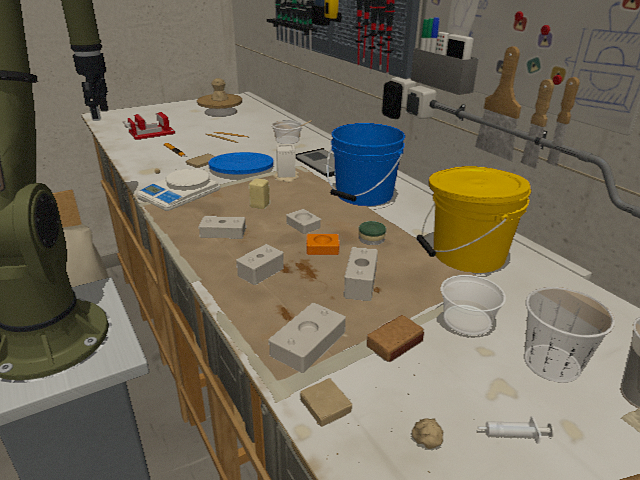

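The top view shows the collar at (248,229), belly (383,235), shoulder (214,320), neck (315,315), foot (438,328), and the orange look-alike at (306,236). The side view agrees: it has the foot at (308,335) and the belly at (360,272). Next I'll segment the pale top faces.

```bash
cat > h.py <<'E'
from rig import robot
import cv2,numpy as np
def ray(c,uv,z):
    R=np.array(c["R"]);t=np.array(c["t"]);C=-R.T@t
    uv=np.atleast_2d(uv).astype(float)
    d=np.c_[(uv[:,0]-c["cx"])/c["fx"],(uv[:,1]-c["cy"])/c["fy"],np.ones(len(uv))]@R
    return C+d*((z-C[2])/d[:,2])[:,None]
def proj(c,X):
    p=np.atleast_2d(X)@np.array(c["R"]).T+np.array(c["t"])
    return np.c_[c["fx"]*p[:,0]/p[:,2]+c["cx"],c["fy"]*p[:,1]/p[:,2]+c["cy"]]
E
python3 - <<'E'
from h import *
c=robot.capture("top"); I=c["color"]
hsv=cv2.cvtColor(I,cv2.COLOR_BGR2HSV)
P={"foot":(438,328,.04),"belly":(383,235,.056),"shoulder":(214,320,.034),"neck":(315,315,.045),"collar":(248,229,.028)}
V=I.copy()
for n,(u,v,h) in P.items():
    r=45; sub=I[v-r:v+r,u-r:u+r]
    g=sub.max(2); s=hsv[v-r:v+r,u-r:u+r,1]
    m=((s<60)&(g>120)).astype(np.uint8)
    cs,_=cv2.findContours(m,cv2.RETR_EXTERNAL,cv2.CHAIN_APPROX_NONE)
    k=min(cs,key=lambda k:abs(cv2.contourArea(k)<300)*1e3+np.hypot(*(np.array(cv2.minAreaRect(k)[0])-r)))
    f=np.zeros_like(m);cv2.drawContours(f,[k],-1,1,-1)
    gv=g[(f>0)&(m>0)]
    print(n,cv2.contourArea(k),np.percentile(gv,[5,25,50,75,95]))
    W=ray(c,k[:,0]+[u-r,v-r],h)[:,:2]
    rc=cv2.minAreaRect((W*1000).astype(np.float32)); print(np.round(rc[0],1),np.round(rc[1],1),round(rc[2],1))
cv2.imwrite("pics/c1.png",cv2.resize(I[200:372,185:475],None,fx=2.75,fy=2.75,interpolation=cv2.INTER_CUBIC))
E
```

```text
foot 4191.0 [153. 164. 184. 187. 206.]
[ 429.  -278.4] [155.6 189. ] 87.3
belly 1489.5 [153. 183. 186. 187. 189.]
[ 627.  -147.7] [129.1  59.6] 49.1
shoulder 1322.5 [152. 188. 190. 191. 193.]
[447.7 222.3] [ 59.3 112.8] 57.5
neck 1172.5 [153. 184. 188. 190. 192.]
[453.1   3.2] [96.2 59.4] 18.7
collar 838.5 [125. 141. 182. 187. 190.]
[649.3 153.7] [59.6 83.5] 9.1
```

View pics/c1.png

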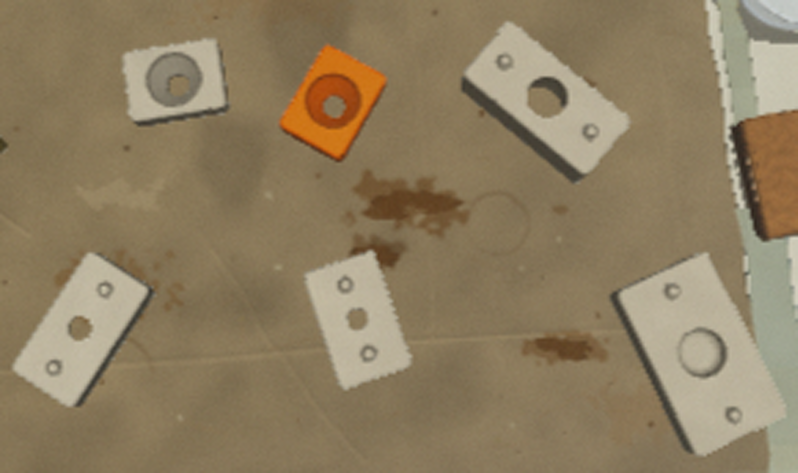

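Crop (2.75x, offset 185,200): foot natches at crop (673,291) and (734,414), and its corners are clear. The belly, shoulder and neck rectangles match their given sizes. Foot and collar need a tighter mask.

Run:
```python
from h import *
c=robot.capture("top"); I=c["color"]
g=I.max(2)
Q={"foot":([(614,296),(708,254),(785,410),(698,455)],.04,(172,197)),"collar":([(123,56),(215,40),(226,104),(134,124)],.028,(165,255))}
for n,(q,h,(a,b)) in Q.items():
    q=np.array(q)/2.75+[185,200]
    M=np.zeros(g.shape,np.uint8);cv2.fillPoly(M,[np.round(q).astype(int)],1)
    M=cv2.dilate(M,np.ones((7,7)))
    m=(M>0)&(g>=a)&(g<=b)
    m=cv2.morphologyEx(m.astype(np.uint8),cv2.MORPH_OPEN,np.ones((3,3)))
    cs,_=cv2.findContours(m,cv2.RETR_EXTERNAL,cv2.CHAIN_APPROX_NONE);k=max(cs,key=cv2.contourArea)
    rc=cv2.minAreaRect((ray(c,k[:,0],h)[:,:2]*1000).astype(np.float32)); print(n,np.round(rc[0],1),np.round(rc[1],1),round(rc[2],1))
    print(np.round(ray(c,q,h)*1000,1)[:,:2].tolist())
nat=np.array([(673,291),(734,414)])/2.75+[185,200]
w=ray(c,nat,.0465)*1000; print(np.round(w,1),w[:,:2].mean(0),np.linalg.norm(w[1]-w[0]),np.degrees(np.arctan2(*(w[1]-w[0])[1::-1])))
# natches of others
for n,q,h in(("belly",[(504,61),(590,131)],.0625),("sh",[(105,289),(54,367)],.0405),("neck",[(345,284),(368,353)],.0515)):
    w=ray(c,np.array(q)/2.75+[185,200],h)*1000; print(n,w[:,:2].mean(0).round(1),np.linalg.norm(w[1]-w[0]).round(1),np.degrees(np.arctan2(*(w[1]-w[0])[1::-1])).round(1))
# side-view checks: other objects on table, wax tin, buckets
s=robot.capture("side")
print(proj(s,[[.627,-.1477,.056],[.4477,.2223,.034],[.4531,.0032,.045],[.65,.154,.028]]).round(0).tolist())
```

```text
foot [ 425.8 -265.7] [138.1  78.1] 24.3
[[469.4, -198.7], [502.0, -274.0], [381.5, -327.1], [347.9, -258.5]]
collar [646.3 176.4] [57.7 34. ] 9.3
[[668.4, 196.0], [681.4, 120.1], [627.5, 110.2], [611.3, 185.3]]
[[ 472.8 -243.7   46.5]
 [ 378.9 -286.    46.5]] [ 425.82020625 -264.84912234] 103.03450740673972 -155.7349326530459
belly [ 625.6 -147.7] 87.3 -130.7
sh [446.4 221.4] 71.5 147.8
neck [452.6   3.5] 56.0 -161.6
[[362.0, 262.0], [223.0, 221.0], [260.0, 256.0], [304.0, 216.0]]
```

```bash
cat > plan.py <<'E'
import sys; from h import *
# x y z (m) angle(deg): turn and shift (in the tool axes after the turn), full-scale units
x,y,z,a=map(float,sys.argv[1:5]); s=robot.state(); R=np.array(s["ee_rot"]); p=np.array(s["ee_pos"])
cur=np.degrees(np.arctan2(R[1,0],R[0,0])); a_=np.radians(a)
T=np.c_[[np.cos(a_),np.sin(a_),0],[np.sin(a_),-np.cos(a_),0],[0,0,-1]]
d=(np.array([x,y,z])-p)@T
print("t",round(s["time_s"],2),"p",(p*1e3).round(1),"ang",cur.round(2),"tilt",(R[:2,2]).round(3),"TURN",(-np.radians((a-cur+180)%360-180)/1.5).round(4),"SHIFT",(d/.3).round(4),"F",np.round(s["force"],1),"open",round(s["opening"],4),"grip",round(s["grip_force"],1),"j7",round(s["joint_positions"][6],2))
E
python3 -m crank '[0,0,0,0.09,0,0,0,0.09,0,0,0,0.09,0,0,0,0.09,0,0,0,0.09]' -1
python3 -m crank '[0,0,0,0.09,0,0,0,0.09,0,0,0,0.09,0,0,0,0.09,0,0,0,0.09]'
python3 -m crank '[0,0,0,0.09,0,0,0,0.09,0,0,0,0.09,0,0,0,0.09,0,0,0,0]'
python3 plan.py .6265 -.1477 .15 49.2
```

```text
time_s: 0.75
ee_pos: [0.2542, 0.5982, 0.2481]
ee_rot: [[-0.469, 0.883, -0.0], [0.883, 0.469, -0.0], [-0.0, -0.0, -1.0]]
force: [0.5, -0.6, -0.4]
opening: 0.0855
grip_force: 0.0
time_s: 1.25
ee_pos: [0.2542, 0.5982, 0.2482]
ee_rot: [[0.185, 0.983, -0.0], [0.983, -0.185, -0.0], [-0.0, -0.0, -1.0]]
force: [0.2, 0.7, -0.7]
opening: 0.0853
grip_force: 0.0
time_s: 1.75
ee_pos: [0.2541, 0.5982, 0.2482]
ee_rot: [[0.66, 0.751, 0.0], [0.751, -0.66, -0.0], [-0.0, 0.0, -1.0]]
force: [-0.8, -0.8, 0.3]
opening: 0.0851
grip_force: 0.0
t 1.75 p [254.1 598.2 248.2] ang 48.67 tilt [ 0. -0.] TURN -0.0061 SHIFT [-1.0711  2.5643  0.3273] F [-0.8 -0.8  0.3] open 0.0851 grip 0.0 j7 -1.89
```

```bash
python3 -m crank '[-0.0536,0.1282,0,-0.006,-0.0536,0.1282,0,0,-0.0536,0.1282,0,0,-0.0536,0.1282,0,0,-0.0536,0.1282,0,0]' >/dev/null
python3 -m crank '[-0.0536,0.1282,0,0,-0.0536,0.1282,0,0,-0.0536,0.1282,0,0,-0.0536,0.1282,0,0,-0.0536,0.1282,0,0]' >/dev/null
python3 -m crank '[-0.0536,0.1282,0,0,-0.0536,0.1282,0,0,-0.0536,0.1282,0,0,-0.0536,0.1282,0,0,-0.0536,0.1282,0,0]' >/dev/null
python3 -m crank '[-0.0536,0.1282,0,0,-0.0536,0.1282,0,0,-0.0536,0.1282,0,0,-0.0536,0.1282,0,0,-0.0536,0.1282,0,0]' >/dev/null
python3 -m crank '[0,0,0.1,0,0,0,0.1,0,0,0,0,0]'
python3 plan.py .6265 -.1477 .038 49.2
```

```text
time_s: 4.05
ee_pos: [0.6235, -0.1472, 0.1838]
ee_rot: [[0.652, 0.759, -0.008], [0.759, -0.652, 0.001], [-0.004, -0.007, -1.0]]
force: [-0.4, 0.2, -0.7]
opening: 0.0854
grip_force: 0.0
t 4.05 p [ 623.5 -147.2  183.8] ang 49.34 tilt [-0.008  0.001] TURN 0.0016 SHIFT [0.0052 0.0085 0.4861] F [-0.4  0.2 -0.7] open 0.0854 grip 0.0 j7 -0.29
```

```bash
python3 -m crank '[0.005,0.0085,0.1,0,0,0,0.1,0,0,0,0.1,0,0,0,0,0,0,0,0,0]' >/dev/null
python3 plan.py .6265 -.1477 .036 49.2
python3 - <<'E'
from h import *
c=robot.capture("top");s=robot.capture("side")
cv2.imwrite("pics/g1.png",np.hstack([cv2.resize(c["color"][160:310,310:460],(400,400)),cv2.resize(s["color"][180:330,280:430],(400,400))]))
E
```

```text
t 4.55 p [ 629.7 -148.3   99.8] ang 49.31 tilt [ 0.001 -0.   ] TURN 0.0013 SHIFT [-0.0055 -0.0094  0.2126] F [ 0.5 -0.5  0.9] open 0.0857 grip 0.0 j7 -0.25
```

View pics/g1.png

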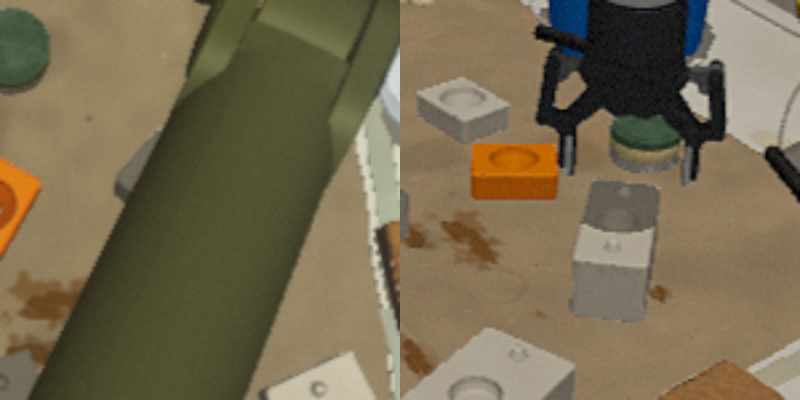

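The top crop shows only the forearm. The side crop has the open fingers straddling the belly's width above it (pads about (565,150) and (690,160)). The alignment is good, and the pose lags a little before it settles. Descending now.

```bash
python3 -m crank '[-0.0055,-0.0094,0.06,0.001,0,0,0.06,0,0,0,0.05,0,0,0,0.042,0,0,0,0,0]' >/dev/null
python3 -m crank '[0,0,0,0,0,0,0,0]' 
python3 -m crank '[0,0,0,0,0,0,0,0,0,0,0,0,0,0,0,0,0,0,0,0]' 1 >/dev/null
python3 -m crank '[0,0,0,0,0,0,0,0,0,0,0,0,0,0,0,0,0,0,0,0]'
python3 plan.py .6265 -.1477 .036 49.2
```

```text
time_s: 5.35
ee_pos: [0.6264, -0.1482, 0.0354]
ee_rot: [[0.655, 0.756, 0.001], [0.756, -0.655, -0.0], [0.001, 0.001, -1.0]]
force: [0.1, -0.3, -0.3]
opening: 0.0856
grip_force: 0.0
time_s: 6.35
ee_pos: [0.6264, -0.1479, 0.0356]
ee_rot: [[0.654, 0.756, 0.001], [0.756, -0.654, 0.0], [0.001, 0.001, -1.0]]
force: [-1.0, 0.1, 4.9]
opening: 0.0597
grip_force: 67.0
t 6.35 p [ 626.4 -147.9   35.6] ang 49.12 tilt [0.001 0.   ] TURN -0.0009 SHIFT [ 0.0009 -0.0001 -0.0013] F [-1.   0.1  4.9] open 0.0597 grip 67.0 j7 -0.22
```

```bash
python3 -m crank '[0,0,-0.05,0,0,0,-0.1,0,0,0,-0.1,0,0,0,-0.1,0,0,0,-0.05,0]' >/dev/null
python3 -m crank '[0,0,0,0.072,0,0,0,0.072,0,0,0,0.072,0,0,0,0.072,0,0,0,0]' >/dev/null
python3 -m crank '[0,0,0,0,0,0,0,0]'
python3 plan.py .4258 -.2652 .110 24.3
```

```text
time_s: 7.55
ee_pos: [0.6256, -0.1478, 0.1544]
ee_rot: [[0.91, 0.414, -0.001], [0.414, -0.91, 0.0], [-0.0, -0.0, -1.0]]
force: [-0.4, 0.4, -2.5]
opening: 0.0593
grip_force: 66.2
t 7.55 p [ 625.6 -147.8  154.4] ang 24.47 tilt [-0.001  0.   ] TURN 0.002 SHIFT [-0.768   0.0827  0.148 ] F [-0.4  0.4 -2.5] open 0.0593 grip 66.2 j7 -0.68
```

```bash
python3 -m crank '[-0.0768,0.0083,0,0.002,-0.0768,0.0083,0,0,-0.0768,0.0083,0,0,-0.0768,0.0083,0,0,-0.0768,0.0083,0,0]' >/dev/null
python3 -m crank '[-0.0768,0.0083,0,0,-0.0768,0.0083,0,0,-0.0768,0.0083,0,0,-0.0768,0.0083,0,0,-0.0768,0.0083,0,0]' >/dev/null
python3 -m crank '[0,0,0.1,0,0,0,0.048,0,0,0,0,0,0,0,0,0,0,0,0,0]' >/dev/null
python3 plan.py .4258 -.2652 .0756 24.3
python3 - <<'E'
from h import *
c=robot.capture("top");s=robot.capture("side")
cv2.imwrite("pics/g2.png",np.hstack([cv2.resize(c["color"][250:400,370:520],(400,400)),cv2.resize(s["color"][230:380,230:380],(400,400))]))
E
```

```text
t 9.05 p [ 426.8 -265.3  111.1] ang 24.24 tilt [ 0.001 -0.001] TURN -0.0006 SHIFT [-0.0029 -0.0018  0.1184] F [ 0.  -0.7 -3.3] open 0.0592 grip 66.1 j7 -0.47
```

View pics/g2.png

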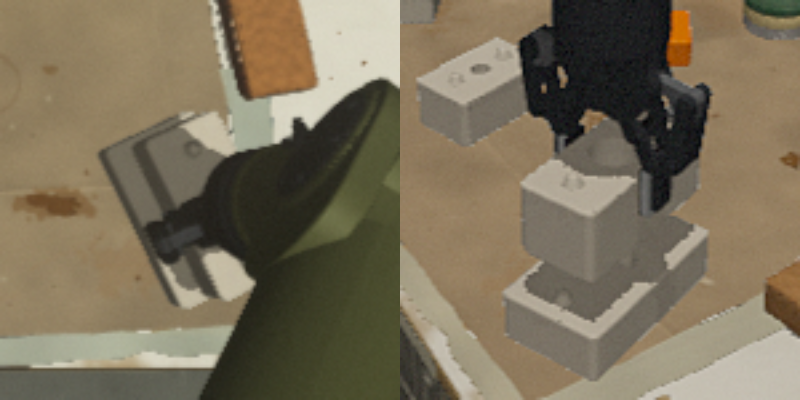

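The side crop shows the belly hanging squarely above the foot, with the near natch visible at (563,297). I'll lower it slowly and watch the force.

```bash
python3 -m crank '[-0.003,-0.002,0.03,-0.001,0,0,0.03,0,0,0,0.02,0,0,0,0.01,0,0,0,0,0]' >/dev/null
python3 plan.py .4258 -.2652 .0756 24.3
python3 -m crank '[0,0,0.01,0,0,0,0.008,0,0,0,0.006,0,0,0,0,0,0,0,0,0]' >/dev/null
python3 plan.py .4258 -.2652 .0756 24.3
```

```text
t 9.65 p [ 424.3 -264.8   82.6] ang 24.27 tilt [-0.001  0.   ] TURN -0.0003 SHIFT [0.0039 0.0032 0.0234] F [-0.2  0.6 -3.8] open 0.0595 grip 66.3 j7 -0.43
t 10.15 p [ 424.9 -264.9   76.1] ang 24.28 tilt [0. 0.] TURN -0.0002 SHIFT [0.0025 0.0022 0.0018] F [ 0.3 -0.8 -3.2] open 0.0591 grip 66.3 j7 -0.42
```

```bash
python3 -m crank '[0,0,0.003,0,0,0,0.002,0,0,0,0,0,0,0,0,0]' >/dev/null
python3 plan.py .4258 -.2652 .0756 24.3
```

```text
t 10.55 p [ 425.1 -265.    75.6] ang 24.28 tilt [0.    0.001] TURN -0.0002 SHIFT [ 0.002   0.0016 -0.0001] F [-3.2  2.2  7. ] open 0.0594 grip 67.6 j7 -0.41
```

```bash
python3 -m crank '[0,0,0,0,0,0,0,0,0,0,0,0,0,0,0,0,0,0,0,0]' -1
python3 -m crank '[0,0,-0.03,0,0,0,-0.06,0,0,0,-0.1,0,0,0,-0.1,0,0,0,-0.1,0]' >/dev/null
python3 -m crank '[0,0,-0.1,-0.0896,0,0,0,-0.0896,0,0,0,-0.0896,0,0,0,-0.0896,0,0,0,-0.0896]' >/dev/null
python3 -m crank '[0,0,0,-0.0896,0,0,0,-0.0896,0,0,0,-0.0896,0,0,0,-0.0896,0,0,0,-0.0896]' >/dev/null
python3 -m crank '[0,0,0,-0.0896,0,0,0,-0.0896,0,0,0,-0.0896,0,0,0,-0.0896,0,0,0,-0.0896]' >/dev/null
python3 -m crank '[0,0,0,-0.0896,0,0,0,0,0,0,0,0]' >/dev/null
python3 plan.py .4472 .222 .10 147.6
```

```text
time_s: 11.05
ee_pos: [0.4249, -0.2649, 0.0746]
ee_rot: [[0.912, 0.411, 0.0], [0.411, -0.912, -0.0], [0.0, 0.0, -1.0]]
force: [1.0, -0.3, -0.5]
opening: 0.0852
grip_force: 0.0
t 13.35 p [ 424.8 -265.   221.9] ang 147.3 tilt [0. 0.] TURN -0.0035 SHIFT [0.8068 1.4108 0.4064] F [1.  0.4 0.5] open 0.085 grip 0.0 j7 1.51
```

```bash
python3 -m crank '[0.0672,0.1176,0,-0.003,0.0672,0.1176,0,0,0.0672,0.1176,0,0,0.0672,0.1176,0,0,0.0672,0.1176,0,0]' >/dev/null
python3 -m crank '[0.0672,0.1176,0,0,0.0672,0.1176,0,0,0.0672,0.1176,0,0,0.0672,0.1176,0,0,0.0672,0.1176,0,0]' >/dev/null
python3 -m crank '[0.0672,0.1176,0,0,0.0672,0.1176,0,0,0,0,0,0,0,0,0.1,0,0,0,0.1,0]' >/dev/null
python3 -m crank '[0,0,0.1,0,0,0,0.08,0,0,0,0,0,0,0,0,0,0,0,0,0]' >/dev/null
python3 plan.py .4472 .222 .022 147.6
python3 - <<'E'
from h import *
c=robot.capture("top");s=robot.capture("side")
cv2.imwrite("pics/g3.png",np.hstack([cv2.resize(s["color"][220:370,230:380],(400,400)),cv2.resize(s["color"][130:280,140:290],(400,400))]))
I=c["color"];g=I.max(2)
cv2.imwrite("pics/g3t.png",cv2.resize(I[260:390,370:500],(500,500),interpolation=cv2.INTER_CUBIC))
E
```

```text
t 15.35 p [447.5 222.6 109.3] ang 147.69 tilt [0.002 0.002] TURN 0.0011 SHIFT [-0.0004 -0.0021  0.291 ] F [0.4 0.6 0.4] open 0.0853 grip 0.0 j7 0.55
```

View pics/g3.png

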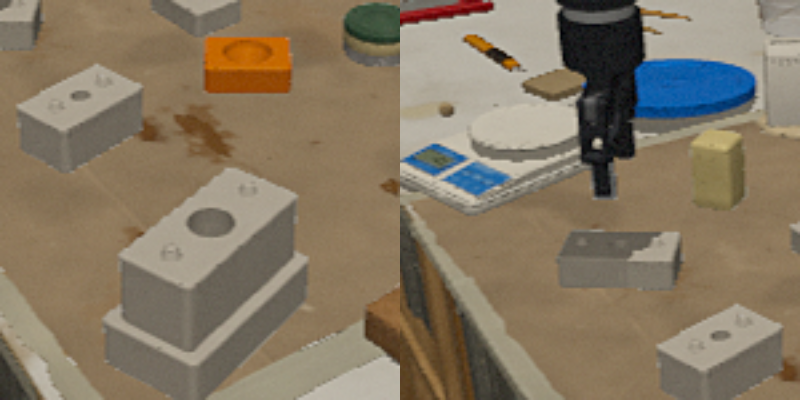

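View pics/g3t.png

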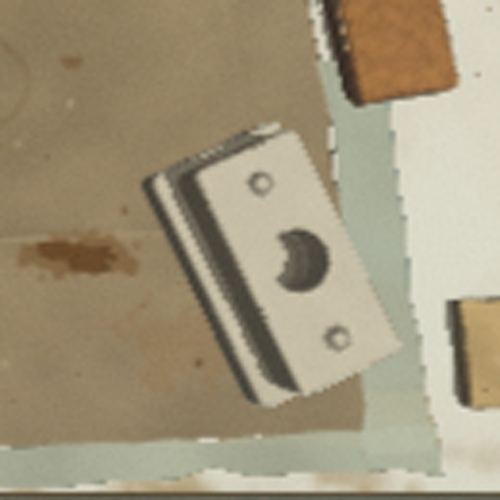

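The belly sits flush and squarely on the foot, with its natches at crop (261,183) and (338,338). I'll work out its centre and grasp the shoulder.

```bash
python3 -m crank '[0,-0.002,0.1,0.001,0,0,0.1,0,0,0,0.06,0,0,0,0.031,0,0,0,0,0]' >/dev/null
python3 -m crank '[0,0,0,0,0,0,0,0]' >/dev/null
python3 plan.py .4472 .222 .022 147.6
python3 -m crank '[0,0,0,0,0,0,0,0,0,0,0,0,0,0,0,0,0,0,0,0]' 1 >/dev/null
python3 -m crank '[0,0,0,0,0,0,0,0,0,0,0,0,0,0,0,0,0,0,0,0]' >/dev/null
python3 plan.py .4472 .222 .022 147.6
python3 - <<'E'
from h import *
c=robot.capture("top")
w=ray(c,np.array([(261,183),(338,338)])/3.846+[370,260],.1025)*1e3
print(w.round(1).tolist(),w.mean(0).round(1),np.linalg.norm(w[1]-w[0]).round(1),np.degrees(np.arctan2(*(w[0]-w[1])[1::-1])).round(1))
E
```

```text
t 16.15 p [447.  222.3  21.7] ang 147.66 tilt [0.002 0.002] TURN 0.0006 SHIFT [-0.001  -0.0006 -0.0011] F [-0.2 -0.4 -0.4] open 0.0853 grip 0.0 j7 0.61
t 17.15 p [447.1 222.5  21.6] ang 147.67 tilt [0.002 0.002] TURN 0.0008 SHIFT [-0.0013 -0.0013 -0.0014] F [-1.1  0.2  4.6] open 0.0587 grip 66.3 j7 0.61
[[466.4, -247.6, 102.5], [386.3, -283.5, 102.5]] [ 426.4 -265.5  102.5] 87.8 24.2
```

```bash
python3 -m crank '[0,0,-0.05,0,0,0,-0.12,0,0,0,-0.12,0,0,0,-0.12,0,0,0,-0.12,0]' >/dev/null
python3 -m crank '[0,0,-0.04,0.0897,0,0,0,0.0897,0,0,0,0.0897,0,0,0,0.0897,0,0,0,0.0897]' >/dev/null
python3 -m crank '[0,0,0,0.0897,0,0,0,0.0897,0,0,0,0.0897,0,0,0,0.0897,0,0,0,0.0897]' >/dev/null
python3 -m crank '[0,0,0,0.0897,0,0,0,0.0897,0,0,0,0.0897,0,0,0,0.0897,0,0,0,0.0897]' >/dev/null
python3 -m crank '[0,0,0,0.0897,0,0,0,0,0,0,0,0]' >/dev/null
python3 plan.py .4257 -.2652 .1575 24.25
```

```text
t 19.5 p [445.7 221.5 191.1] ang 24.5 tilt [-0. -0.] TURN 0.0029 SHIFT [-0.7272  1.4519  0.1119] F [-0.2 -0.2 -1.5] open 0.0588 grip 65.4 j7 -1.64
```

```bash
python3 -m crank '[-0.0606,0.121,0,0.003,-0.0606,0.121,0,0,-0.0606,0.121,0,0,-0.0606,0.121,0,0,-0.0606,0.121,0,0]' >/dev/null
python3 -m crank '[-0.0606,0.121,0,0,-0.0606,0.121,0,0,-0.0606,0.121,0,0,-0.0606,0.121,0,0,-0.0606,0.121,0,0]' >/dev/null
python3 -m crank '[-0.0606,0.121,0,0,-0.0606,0.121,0,0,0,0,0,0,0,0,0.06,0,0,0,0.05,0]' >/dev/null
python3 -m crank '[0,0,0,0,0,0,0,0,0,0,0,0,0,0,0,0]' >/dev/null
python3 plan.py .4257 -.2652 .1176 24.25
python3 - <<'E'
from h import *
s=robot.capture("side")
cv2.imwrite("pics/g4.png",cv2.resize(s["color"][200:380,220:400],(500,500)))
E
```

```text
t 21.4 p [ 425.2 -265.   159.1] ang 24.1 tilt [0.002 0.   ] TURN -0.0017 SHIFT [0.0014 0.0014 0.1383] F [ 0.1  0.1 -1.9] open 0.0589 grip 65.7 j7 -0.54
```

View pics/g4.png

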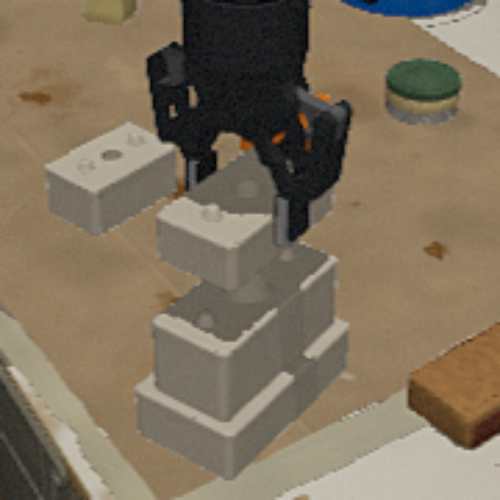

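The shoulder is level above the belly (near natch at (207,321)), and aligned. Lowering it now.

```bash
python3 -m crank '[0.0014,0.0014,0.04,-0.0015,0,0,0.04,0,0,0,0.02,0,0,0,0.01,0,0,0,0,0]' >/dev/null
python3 plan.py .4257 -.2652 .1176 24.25
python3 -m crank '[0,0,0.01,0,0,0,0.01,0,0,0,0.006,0,0,0,0,0,0,0,0,0]' >/dev/null
python3 plan.py .4257 -.2652 .1176 24.25
python3 -m crank '[0,0,0.003,0,0,0,0.002,0,0,0,0,0,0,0,0,0]' >/dev/null
python3 plan.py .4257 -.2652 .1176 24.25
```

```text
t 21.95 p [ 424.6 -265.2  124.6] ang 24.17 tilt [-0.002 -0.   ] TURN -0.0009 SHIFT [0.0033 0.0015 0.0233] F [ 0.7 -0.3 -1.5] open 0.0584 grip 65.9 j7 -0.47
t 22.45 p [ 425.3 -265.3  117.7] ang 24.19 tilt [ 0. -0.] TURN -0.0007 SHIFT [0.0014 0.0002 0.0003] F [-0.3  0.7 -0.3] open 0.059 grip 65.8 j7 -0.46
t 22.85 p [ 425.4 -265.5  117.6] ang 24.19 tilt [0.    0.001] TURN -0.0007 SHIFT [ 0.0011 -0.0004  0.0001] F [-4.   3.8 15.6] open 0.0594 grip 67.9 j7 -0.46
```

```bash
python3 -m crank '[0,0,0,0,0,0,0,0,0,0,0,0,0,0,0,0,0,0,0,0]' -1 >/dev/null
python3 -m crank '[0,0,-0.03,0,0,0,-0.06,0,0,0,-0.1,0,0,0,-0.1,0,0,0,-0.1,0.064]' >/dev/null
python3 -m crank '[0,0,0,0,0,0,0,0]' >/dev/null
python3 plan.py .453 .0033 .10 18.6
```

```text
t 24.05 p [ 425.5 -265.3  233.7] ang 18.74 tilt [0.002 0.001] TURN 0.0016 SHIFT [ 0.3724 -0.8193  0.4457] F [ 0.1  0.  -0.4] open 0.0848 grip 0.0 j7 -0.75
```

```bash
python3 -m crank '[0.0532,-0.117,0,0.0016,0.0532,-0.117,0,0,0.0532,-0.117,0,0,0.0532,-0.117,0,0,0.0532,-0.117,0,0]' >/dev/null
python3 -m crank '[0.0532,-0.117,0,0,0.0532,-0.117,0,0,0,0,0,0,0,0,0.1,0,0,0,0.1,0]' >/dev/null
python3 -m crank '[0,0,0.12,0,0,0,0.12,0,0,0,0,0,0,0,0,0,0,0,0,0]' >/dev/null
python3 plan.py .453 .0033 .031 18.6
python3 - <<'E'
from h import *
c=robot.capture("top");s=robot.capture("side")
cv2.imwrite("pics/g5.png",np.hstack([cv2.resize(s["color"][190:340,200:350],(400,400)),cv2.resize(c["color"][260:390,370:500],(400,400),interpolation=cv2.INTER_CUBIC)]))
E
```

```text
t 25.55 p [454.    3.1 102.5] ang 18.54 tilt [0.002 0.   ] TURN -0.0007 SHIFT [-0.0028 -0.0016  0.2383] F [ 1.3 -0.1 -0.8] open 0.0853 grip 0.0 j7 -1.29
```

View pics/g5.png

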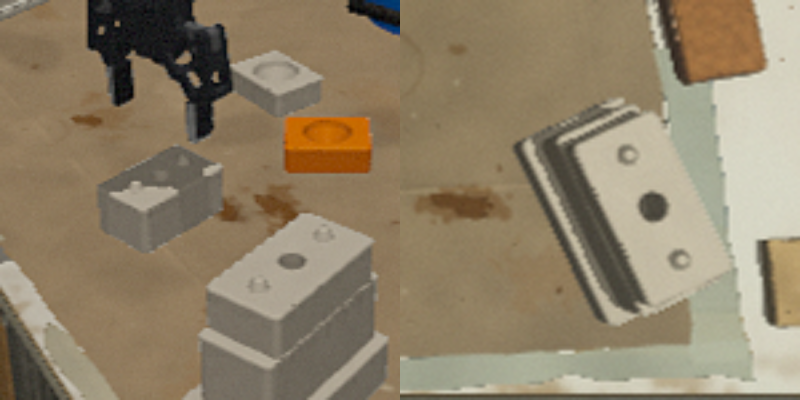

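The shoulder is seated on the belly, square and flush (natches in the right crop at (628,154) and (680,260)). The gripper straddles the neck at about (160,190) in the left crop, so I'll grasp it.

```bash
python3 -m crank '[-0.0028,-0.0016,0.1,0,0,0,0.08,0,0,0,0.038,0,0,0,0.02,0,0,0,0,0]' >/dev/null
python3 -m crank '[0,0,0,0,0,0,0,0]' >/dev/null
python3 plan.py .453 .0033 .031 18.6
python3 -m crank '[0,0,0,0,0,0,0,0,0,0,0,0,0,0,0,0,0,0,0,0]' 1 >/dev/null
python3 -m crank '[0,0,0,0,0,0,0,0,0,0,0,0,0,0,0,0,0,0,0,0]' >/dev/null
python3 plan.py .453 .0033 .031 18.6
python3 -m crank '[0,0,-0.05,0,0,0,-0.12,0,0,0,-0.12,0,0,0,-0.12,0,0,0,-0.12,0]' >/dev/null
python3 -m crank '[0,0,-0.12,-0.032,0,0,-0.06,-0.032,0,0,0,0,0,0,0,0]' >/dev/null
python3 plan.py .4257 -.2652 .2 24.22
```

```text
t 26.35 p [452.7   3.6  30.6] ang 18.55 tilt [0.002 0.001] TURN -0.0005 SHIFT [ 0.0004  0.0014 -0.0014] F [-0.1  0.1 -0.1] open 0.0855 grip 0.0 j7 -1.17
t 27.35 p [452.4   3.8  30.4] ang 18.56 tilt [0.001 0.001] TURN -0.0005 SHIFT [ 0.0013  0.0023 -0.0021] F [-1.1  1.   4.5] open 0.0594 grip 65.5 j7 -1.17
t 28.25 p [451.3   3.4 241.7] ang 23.99 tilt [-0.001  0.   ] TURN -0.0027 SHIFT [-0.4451  0.7817  0.1391] F [-0.   0.2 -2.3] open 0.059 grip 65.9 j7 -1.32
```

```bash
python3 -m crank '[-0.0636,0.1117,0,-0.0027,-0.0636,0.1117,0,0,-0.0636,0.1117,0,0,-0.0636,0.1117,0,0,-0.0636,0.1117,0,0]' >/dev/null
python3 -m crank '[-0.0636,0.1117,0,0,-0.0636,0.1117,0,0,0,0,0,0,0,0,0.08,0,0,0,0.06,0]' >/dev/null
python3 -m crank '[0,0,0,0,0,0,0,0,0,0,0,0,0,0,0,0]' >/dev/null
python3 plan.py .4257 -.2652 .1604 24.22
python3 - <<'E'
from h import *
s=robot.capture("side")
cv2.imwrite("pics/g6.png",cv2.resize(s["color"][170:380,210:420],(500,500)))
E
```

```text
t 29.65 p [ 426.9 -265.3  201.3] ang 24.29 tilt [ 0.001 -0.   ] TURN 0.0008 SHIFT [-0.0034 -0.0021  0.1364] F [ 0.9  0.1 -1.8] open 0.0591 grip 65.9 j7 -0.6
```

View pics/g6.png

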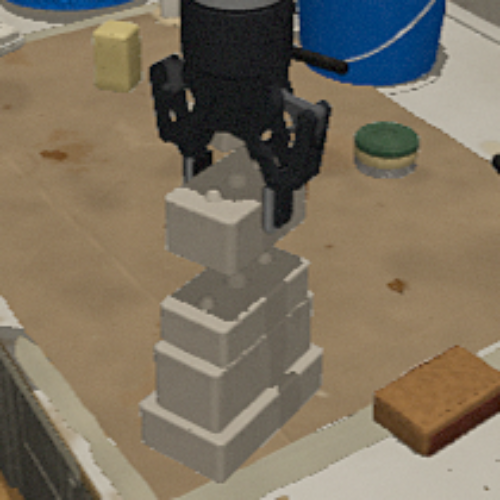

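The neck hangs level and aligned over the shoulder (natches at (207,304) and (265,260)). Lowering it now.

```bash
python3 -m crank '[-0.002,-0.001,0.04,0,0,0,0.04,0,0,0,0.02,0,0,0,0.01,0,0,0,0,0]' >/dev/null
python3 plan.py .4257 -.2652 .1604 24.22
python3 -m crank '[0,0,0.01,0,0,0,0.008,0,0,0,0.005,0,0,0,0,0,0,0,0,0]' >/dev/null
python3 plan.py .4257 -.2652 .1604 24.22
python3 -m crank '[0,0,0.003,0,0,0,0.002,0,0,0,0,0,0,0,0,0]' >/dev/null
python3 plan.py .4257 -.2652 .1604 24.22
```

```text
t 30.2 p [ 425.3 -265.2  167. ] ang 24.26 tilt [-0.001 -0.   ] TURN 0.0004 SHIFT [0.0014 0.0005 0.0218] F [-0.5  0.6 -1.8] open 0.059 grip 66.1 j7 -0.53
t 30.7 p [ 425.8 -265.3  160.8] ang 24.28 tilt [0. 0.] TURN 0.0007 SHIFT [-0.0001 -0.0003  0.0013] F [ 0.8  0.3 -2.3] open 0.0591 grip 66.2 j7 -0.52
t 31.1 p [ 425.9 -265.4  160.4] ang 24.28 tilt [0.    0.001] TURN 0.0007 SHIFT [-0.0005 -0.001   0.0001] F [-2.7  1.8  9. ] open 0.0593 grip 67.4 j7 -0.52
```

```bash
python3 -m crank '[0,0,0,0,0,0,0,0,0,0,0,0,0,0,0,0,0,0,0,0]' -1 >/dev/null
python3 -m crank '[0,0,-0.03,0,0,0,-0.06,0,0,0,-0.1,0,0,0,-0.1,0,0,0,-0.1,-0.0872]' >/dev/null
python3 -m crank '[0,0,0,-0.0872,0,0,0,-0.0872,0,0,0,-0.0872,0,0,0,-0.0872,0,0,0,-0.0872]' >/dev/null
python3 -m crank '[0,0,0,-0.0872,0,0,0,-0.0872,0,0,0,-0.0872,0,0,0,-0.0872,0,0,0,0]' >/dev/null
python3 plan.py .6472 .1532 .10 99.2
python3 - <<'E'
from h import *
c=robot.capture("top");I=c["color"];g=I.max(2)
q=np.round(np.array([(123,56),(215,40),(226,104),(134,124)])/2.75+[185,200]).astype(int)
M=np.zeros(g.shape,np.uint8);cv2.fillPoly(M,[q],1);M=cv2.dilate(M,np.ones((7,7)))
m=((M>0)&(g>160)).astype(np.uint8)
pts=cv2.findNonZero(m)[:,0]
hull=cv2.convexHull(pts)
rc=cv2.minAreaRect((ray(c,hull[:,0],.028)[:,:2]*1000).astype(np.float32)); print(np.round(rc[0],1),np.round(rc[1],1),round(rc[2],1))
# hole (bottom of funnel circle at top)
cv2.imwrite("pics/g7.png",cv2.resize(I[205:255,220:275],None,fx=9,fy=9,interpolation=cv2.INTER_CUBIC))
E
```

```text
t 33.1 p [ 425.7 -265.6  276.7] ang 99.22 tilt [0.001 0.   ] TURN 0.0002 SHIFT [1.2599 0.9519 0.5891] F [-0.6  0.6 -0.4] open 0.0857 grip 0.0 j7 0.58
[649.5 155.7] [58.9 80.2] 8.8
```

View pics/g7.png

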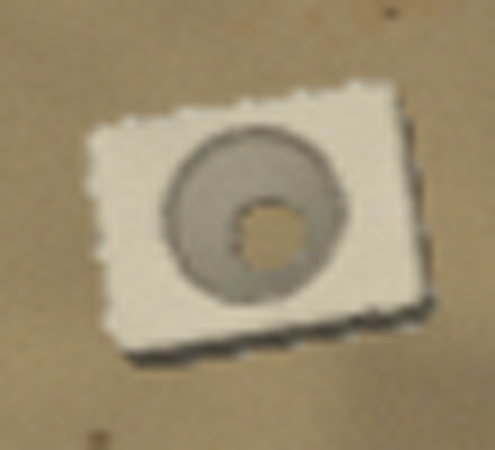

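The collar's top face is clear, with the funnel centred at crop (256,214). The rectangle now fits 80 x 59 mm at (649.5, 155.7), long axis at 98.8°.

```bash
python3 -m crank '[0.1055,0.0799,0,0.004,0.1055,0.0799,0,0,0.1055,0.0799,0,0,0.1055,0.0799,0,0,0.1055,0.0799,0,0]' >/dev/null
python3 -m crank '[0.1055,0.0799,0,0,0.1055,0.0799,0,0,0.1055,0.0799,0,0,0.1055,0.0799,0,0,0.1055,0.0799,0,0]' >/dev/null
python3 -m crank '[0.1055,0.0799,0,0,0.1055,0.0799,0,0,0,0,0.1,0,0,0,0.1,0,0,0,0.1,0]' >/dev/null
python3 -m crank '[0,0,0.12,0,0,0,0.12,0,0,0,0.08,0,0,0,0,0,0,0,0,0]' >/dev/null
python3 -m crank '[0,0,0,0,0,0,0,0]'|grep -i force
python3 plan.py .6492 .1555 .019 98.8
python3 - <<'E'
from h import *
s=robot.capture("side")
print(ray(robot.capture("top"),[(248.4,228.8)],.028)*1e3)
cv2.imwrite("pics/g8.png",np.hstack([cv2.resize(s["color"][130:280,220:370],(400,400)),cv2.resize(s["color"][200:380,220:400],(400,400))]))
E
```

```text
force: [-0.4, 0.1, 0.1]
grip_force: 0.0
t 35.35 p [652.3 154.7  92.3] ang 98.85 tilt [0.003 0.001] TURN 0.0006 SHIFT [ 0.0042 -0.0099  0.2444] F [-0.4  0.1  0.1] open 0.0853 grip 0.0 j7 0.21
[[648.52121047 153.07969836  28.        ]]
```

View pics/g8.png

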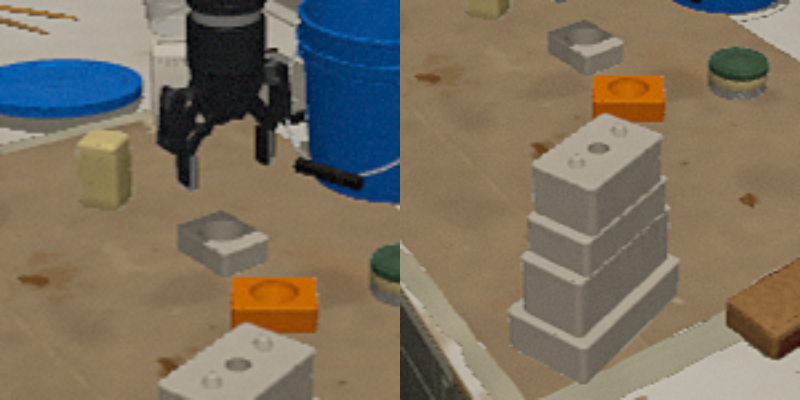

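The neck is seated flush. The gripper straddles the collar, which is clear of the bucket handle and the orange look-alike. The two collar estimates average y≈154.5 mm, so I'll correct for that, descend and grasp.

```bash
python3 -m crank '[0.001,-0.0095,0.08,0,0,0,0.08,0,0,0,0.05,0,0,0,0.034,0,0,0,0,0]' >/dev/null
python3 -m crank '[0,0,0,0,0,0,0,0]' >/dev/null
python3 plan.py .6490 .1545 .019 98.8
python3 -m crank '[0,0,0,0,0,0,0,0,0,0,0,0,0,0,0,0,0,0,0,0]' 1 >/dev/null
python3 -m crank '[0,0,0,0,0,0,0,0,0,0,0,0,0,0,0,0,0,0,0,0]' >/dev/null
python3 plan.py .6490 .1545 .019 98.8
```

```text
t 36.15 p [649.2 154.4  18.2] ang 98.87 tilt [0.002 0.001] TURN 0.0009 SHIFT [ 0.0004 -0.0005 -0.0025] F [ 0.2 -0.4  0.2] open 0.0859 grip 0.0 j7 0.25
t 37.15 p [649.  154.5  18.2] ang 98.88 tilt [0.002 0.001] TURN 0.001 SHIFT [-0.0001 -0.0002 -0.0028] F [-0.3 -0.3  5.7] open 0.059 grip 67.0 j7 0.25
```

```bash
python3 -m crank '[0,0,-0.05,0,0,0,-0.12,0,0,0,-0.12,0,0,0,-0.12,0,0,0,-0.12,0]' >/dev/null
python3 -m crank '[0,0,-0.12,0,0,0,-0.1,0,0,0,-0.05,0.0869,0,0,0,0.0869,0,0,0,0.0869]' >/dev/null
python3 -m crank '[0,0,0,0.0869,0,0,0,0.0869,0,0,0,0.0869,0,0,0,0.0869,0,0,0,0.0869]' >/dev/null
python3 -m crank '[0,0,0,0.0869,0,0,0,0.0869,0,0,0,0,0,0,0,0]' >/dev/null
python3 plan.py .4257 -.2652 .235 24.25
```

```text
t 39.05 p [647.9 154.4 257.1] ang 24.36 tilt [-0. -0.] TURN 0.0013 SHIFT [-1.2498  0.9709  0.0735] F [ 0.2  0.1 -1.9] open 0.0586 grip 66.3 j7 -1.05
```

```bash
python3 -m crank '[-0.1041,0.0809,0,0.001,-0.1041,0.0809,0,0,-0.1041,0.0809,0,0,-0.1041,0.0809,0,0,-0.1041,0.0809,0,0]' >/dev/null
python3 -m crank '[-0.1041,0.0809,0,0,-0.1041,0.0809,0,0,-0.1041,0.0809,0,0,-0.1041,0.0809,0,0,-0.1041,0.0809,0,0]' >/dev/null
python3 -m crank '[-0.1041,0.0809,0,0,-0.1041,0.0809,0,0,0,0,0,0,0,0,0.04,0,0,0,0.035,0]' >/dev/null
python3 -m crank '[0,0,0,0,0,0,0,0,0,0,0,0,0,0,0,0]' >/dev/null
python3 plan.py .4257 -.2652 .1932 24.25
python3 - <<'E'
from h import *
s=robot.capture("side")
cv2.imwrite("pics/g9.png",cv2.resize(s["color"][140:350,210:420],(500,500)))
E
```

```text
t 40.95 p [ 425.6 -264.3  234.8] ang 24.16 tilt [ 0. -0.] TURN -0.001 SHIFT [-0.0009  0.0028  0.1385] F [ 0.7  0.6 -1.4] open 0.0587 grip 66.3 j7 -0.68
```

View pics/g9.png

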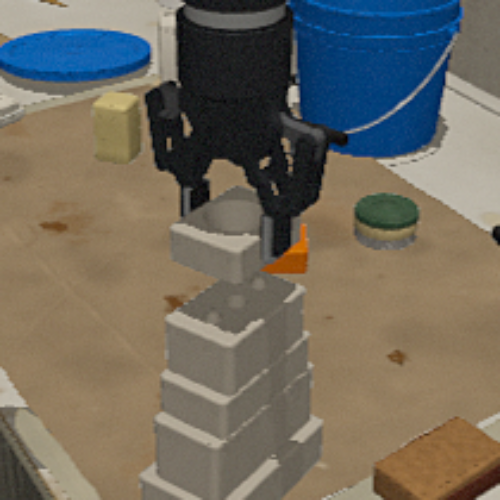

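The collar is level over the neck (near natch at (212,318)). Lowering it now.

```bash
python3 -m crank '[-0.0005,0.0025,0.04,-0.001,0,0,0.04,0,0,0,0.02,0,0,0,0.01,0,0,0,0,0]' >/dev/null
python3 plan.py .4257 -.2652 .1932 24.25
python3 -m crank '[0,0,0.01,0,0,0,0.008,0,0,0,0.006,0,0,0,0,0,0,0,0,0]' >/dev/null
python3 plan.py .4257 -.2652 .1932 24.25
python3 -m crank '[0,0,0.003,0,0,0,0.002,0,0,0,0,0,0,0,0,0]' >/dev/null
python3 plan.py .4257 -.2652 .1932 24.25
```

```text
t 41.5 p [ 425.1 -265.3  201.2] ang 24.18 tilt [-0.001 -0.   ] TURN -0.0008 SHIFT [0.0021 0.0005 0.0266] F [-0.1  0.4 -1.4] open 0.0588 grip 66.4 j7 -0.6
t 42.0 p [ 425.4 -265.3  194.4] ang 24.19 tilt [ 0. -0.] TURN -0.0007 SHIFT [0.0013 0.     0.0038] F [ 0.5 -1.  -0.4] open 0.0589 grip 66.4 j7 -0.59
t 42.4 p [ 425.5 -265.3  193.1] ang 24.2 tilt [0. 0.] TURN -0.0006 SHIFT [ 0.0008 -0.0001 -0.0003] F [-1.1  0.5  2.8] open 0.059 grip 66.7 j7 -0.59
```

Home, at the expected height. Release, retreat and check.

```bash
python3 -m crank '[0,0,0.002,0,0,0,0,0,0,0,0,0]' | grep -E "pos|force"
python3 -m crank '[0,0,0,0,0,0,0,0,0,0,0,0,0,0,0,0,0,0,0,0]' -1 >/dev/null
python3 -m crank '[0,0,-0.03,0,0,0,-0.06,0,0,0,-0.1,0,0,0,-0.1,0,0,0,-0.1,0]' >/dev/null
python3 -m crank '[0.1,-0.1,0,0,0.1,-0.1,0,0,0.1,-0.1,0,0,0,0,0,0,0,0,0,0]' >/dev/null
python3 -m crank '[0,0,0,0,0,0,0,0,0,0,0,0,0,0,0,0,0,0,0,0]'
python3 - <<'E'
from h import *
c=robot.capture("top");s=robot.capture("side")
cv2.imwrite("pics/g10.png",np.hstack([cv2.resize(s["color"][180:380,210:410],(400,400)),cv2.resize(c["color"][200:400,310:510],(400,400),interpolation=cv2.INTER_CUBIC)]))
E
```

```text
ee_pos: [0.4255, -0.2654, 0.1931]
force: [-2.4, 2.4, 7.7]
grip_force: 67.6
time_s: 44.7
ee_pos: [0.4704, -0.1467, 0.3093]
ee_rot: [[0.912, 0.409, 0.0], [0.409, -0.912, 0.0], [0.0, -0.0, -1.0]]
force: [0.4, 0.1, 0.5]
opening: 0.0855
grip_force: 0.0
```

View pics/g10.png

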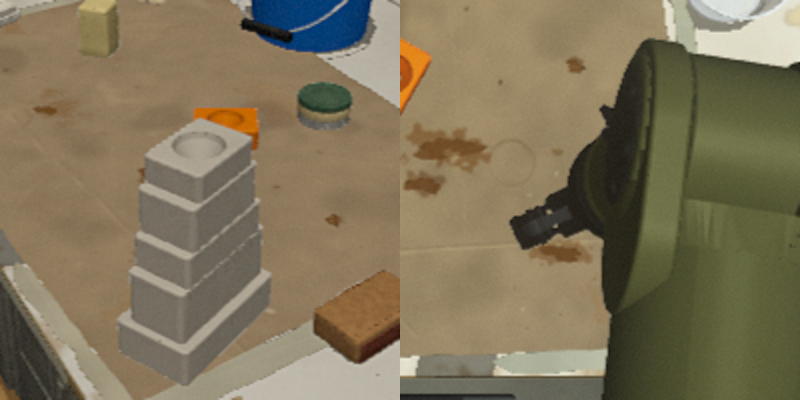

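The side crop shows the full stack flush and upright, with the collar at (197,160). The bystanders haven't moved and the gripper is clear, so I'm handing in.

```bash
python3 -c "
from rig import robot
print(robot.close_job())"
```

```text
the job is handed in; nothing more can be done
None
```

The mould is rebuilt on the foot block in the order asked, with belly, shoulder, neck and collar each fully home on its natches; the job was handed in at about 45 s of the 131 s allowed, and no verdict came back.

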